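Close the chip collector with its blue hatch panel

ROBOT

A 6-joint arm with a two-finger parallel gripper is mounted at the origin on the work surface. World frame = base frame: x ahead of the robot, y to its left, z up, the work surface at z = 0. Lengths are in mm, angles in rad, forces in N, time in s.
With the tool pointing down it reaches from about 275 to 850 mm from the base axis. Payload 19 kg.
Tool frame: the origin (TCP) lies where the fingers leave the gripper's body, on its centre line; the fingertips stand 73 mm ahead of it and the grasp point (between the pads) lies 54 mm ahead of it; z points along the fingers, y is the line along which they close (so a half turn about z gives the same grasp; the last joint's range is limited). The gripper opens to 85 mm and grips with 20 to 120 N. Pads are 22 mm wide; open, the fingers measure 114 mm over their backs; the gripper's body (76 mm by 85 mm) begins 54 mm behind the grasp point. The pads swing forward as they close: fully open they stand 13 mm farther back than shut.
Start: joints at [-1.421, 0.15, 1.437, -0, 1.554, -0.134], TCP at [160.979, -551.983, 303.867] pointing down, gripper open.
Joint ranges: [-2.8, 2.8], [-0.68, 2.1], [0.12, 2.68], [-1.39, 4.53], [0.16, 2.79], [-2.81, 2.81]. Speed limits (rad/s): [1.89, 1.89, 2.22, 3.01, 3.01, 3.01].

INTERFACE

Orientations are given as a 3x3 rotation matrix whose columns are the frame's x, y, z axes.
In Python, from cell import robot gives the robot as it stands. The module is installed in compiled form; this text tells all that it offers.
- The arm moves only by the tool apply_moves, never from a script. Its argument "deltas" is a list of rows, each an object of numbers: "dx", "dy", "dz": the shift along the tool's x, y, z as a fraction of full scale; "ax", "ay", "az": the turn, a rotation vector about the tool's x, y, z as a fraction of full scale; "gripper": the closure, from -1 (fully open) to 1 (shut). In form: [{"dx": .., "dy": .., "dz": .., "ax": .., "ay": .., "az": .., "gripper": ..}, ...]. A call has 1 to 20 rows; each row shifts and turns the commanded pose from where the row before left it, along the tool's axes as they then stand; what a row does not reach is not made up. Full scale, the value 1, is 0.02 m for a shift and 8 degrees for a turn. A row lasts 1/10 s, in which the tool goes at most 50 mm and 8.59 degrees, less where a joint would pass 70% of its speed; a pose out of reach is approached as far as the arm can. A call with a number of a shift or a turn outside -1 to 1 is refused whole. A call with a gripper value outside its range is refused whole. The fingers move at their own pace and stop on an object; "force" is the grip in N (left out, the last holds). Time passes only in rows, so rows that do not move let the fingers close. It gives the time, the measured TCP pose, the force, the opening and the grip force at its end, in the units of the state.
- robot.sense(): the state, without advancing time (a new reading comes with each control period).
- robot.grab_frame(name): name is "side" or "top" or "wrist"; returns a dict with "image" (480x640x3 uint8, red, green, blue), "fovy" (degrees; the focal length in pixels is half the picture's height over the tangent of half this angle, whatever the lens; pixels are square), "cx", "cy" (the principal point, pixels), "R" (3x3) and "t" (3): a world point X has camera coordinates R X + t; the wrist camera has in their place "tool_from_camera" (4x4, takes a point from camera to tool coordinates, whose origin is the TCP and whose axes are the flange's). Camera axes: x right, y down, z forward; pixel columns grow to the right and rows downward; lengths in mm; the calibration is good to about 2 mm. A picture is of the moment at which its call begins: read the wrist's pose just before it. There is no depth.
- robot.hand_in(): hands the job in; it is judged then, once.
The state is a dict: "time_s": time; "joint_pos": joint angles; "qd": joint speeds; "tau": joint torques, N m; "tool_pos": TCP position; "tool_rot": TCP orientation; "ft_force": force on the tool from outside, world axes, zero at the start; "torque": the same for the moment, N m; "gripper_width": finger opening in mm; "grip_force": force on a finger pad.
Only numpy, scipy, OpenCV 4.12 (cv2) and the standard library are available. Lean on these libraries where they do the work, as an engineer would, in place of code of your own. Each camera call takes 0.05 s, during which the arm holds its last target. There are 200 camera calls.

TASK

Close the chip collector on the deburring bench with the blue hatch panel: it is longer than the opening, so tip it, pass one end in under the orange lip, then let it down until it lies flat on both ledges inside the frame. Leave the ivory panel where it is, and let go of the blue one.

Things in the scene. Friction and masses are not known exactly. Their poses are not given: they have to be found in the camera images.
- blue_panel: The hatch panel to fit: blue plastic plate 180 (x) x 100 (y) x 8 mm, about 0.24 kg. In the middle of its top a blue upright grip rib, 14 mm thick along x, 60 mm wide along y, its top 54 mm above the plate's underside. Origin: centre of the underside; z points out of the rib side. Both ends are alike. Starts flat on the bench, x roughly away from the robot.
- white_panel: A second panel of the same shape and size in ivory plastic, flat on the bench; it belongs elsewhere and must stay where it is. Origin: centre of the underside.
- collector: Chip collector: grey open box fixed to the bench, 224 (x) x 144 (y) x 110 mm high, walls 12 mm, cavity 200 x 120 mm. Origin: centre of its underside; z up, -x side nearest the robot. Two aluminium ledges inside, tops at z = 80 mm, x -100 to -55 and 60 to 100, full cavity width, a pit between. Panel in place: centred (about 10 mm play all round), underside on the ledges.
- lip_edge (a point): Middle of the lower free edge of the collector's orange lip, at x = -66, z = 104 mm of the collector, same axes. The lip is 6 mm thick (its top level with the walls) and covers the -x end of the cavity, full width: the slot under it is 24 mm high over the ledge and 34 mm deep. The opening from above is 166 mm long (x) by 120 mm. The panel's -x end belongs under the lip.
Not all that is in view belongs to the job. Of the things that look like the blue_panel, the middle-sized one is meant.

How it is judged:
By the outcome, as a careful person would: the job done as asked, in the order asked, and still so for the second after the job is handed in, with the robot touching nothing.
It also fails if it takes over 42 s, if anything falls off the work surface, if the arm or the gripper's body presses on something with over 40 N, if the wrist force passes 120 N, or if a joint passes its speed limit or range.

## Working session

There is one attempt and no reset: what is moved stays moved. The work goes in short steps, Python scripts to look and compute and a tool call to move; the robot and the scene stay as the last step left them, time stands still between calls to the robot, and variables do not carry over. Pictures are saved under pics/ and viewed, at most 13 in all, crops included, and the job is handed in when it is done.

Besides the shell and the picture viewer there is one more tool, called after "Call:" as name([rows], argument=value, ...), one row to a line, values as JSON. apply_moves: Moves the arm, as the interface text tells. Shift numbers are shares of 0.02 m and turn numbers shares of 8 degrees, none past 1 either way. Its arguments: {"type":"object","properties":{"deltas":{"type":"array"},"force":{"type":"number"}},"required":["deltas"]}

```bash
mkdir -p pics
cat > h.py <<'E'
import numpy as np, cv2
from cell import robot
def grab(n,name=None):
    s=robot.sense(); f=robot.grab_frame(n); f['s']=s
    if name: cv2.imwrite('pics/'+name,cv2.cvtColor(f['image'],cv2.COLOR_RGB2BGR))
    if 'R' not in f:
        T=np.array(f['tool_from_camera']); Rw=np.array(s['tool_rot'])
        Rc=Rw@T[:3,:3]; c=Rw@T[:3,3]+np.array(s['tool_pos'])
        f['R']=Rc.T; f['t']=-Rc.T@c
    f['R']=np.array(f['R']);f['t']=np.array(f['t'])
    f['f']=240/np.tan(np.radians(f['fovy'])/2)
    return f
def ray(f,u,v):
    d=f['R'].T@np.array([(u-f['cx'])/f['f'],(v-f['cy'])/f['f'],1.]); return -f['R'].T@f['t'],d
def onz(f,u,v,z):
    c,d=ray(f,u,v); return c+d*(z-c[2])/d[2]
def proj(f,X):
    p=f['R']@np.array(X,float)+f['t']; return f['f']*p[:2]/p[2]+[f['cx'],f['cy']]
E
python3 - <<'E'
from h import *
a=grab('top','top.png');b=grab('side','side.png')
for f in(a,b): print(f['fovy'],f['cx'],f['cy'],-f['R'].T@f['t'],f['R'][2])
print({k:v for k,v in a.items() if k not in('image','s')}.keys())
print(robot.sense()['tool_rot'])
E
```

```text
46.17004217592489 325.15986762736816 244.15472749768165 [ 197.59270767   41.97775628 1270.2239759 ] [ 0.18211305 -0.01370701 -0.98318206]
45.036731629000904 318.30587857590933 231.11181336273557 [ 335.58656469 -755.85254451  782.87226218] [ 0.06334491  0.73969297 -0.66995652]
dict_keys(['fovy', 'cx', 'cy', 'R', 't', 'f'])
[[ 9.59991425e-01  2.80029337e-01 -1.86776835e-04]
 [ 2.80029369e-01 -9.59990794e-01  1.10796857e-03]
 [ 1.30959663e-04 -1.11594333e-03 -9.99999369e-01]]
```

View pics/top.png

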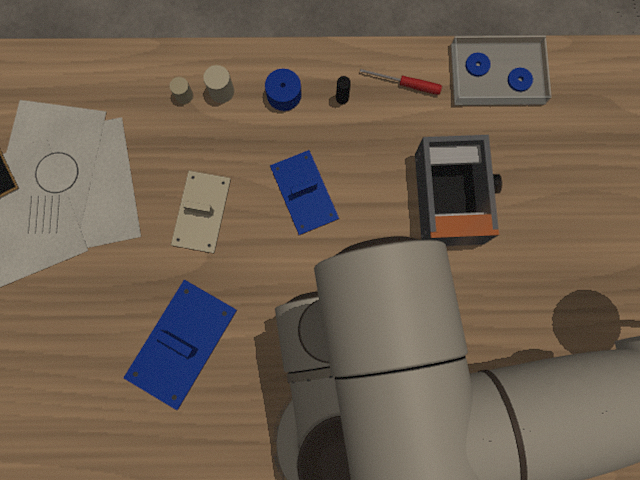

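View pics/side.png

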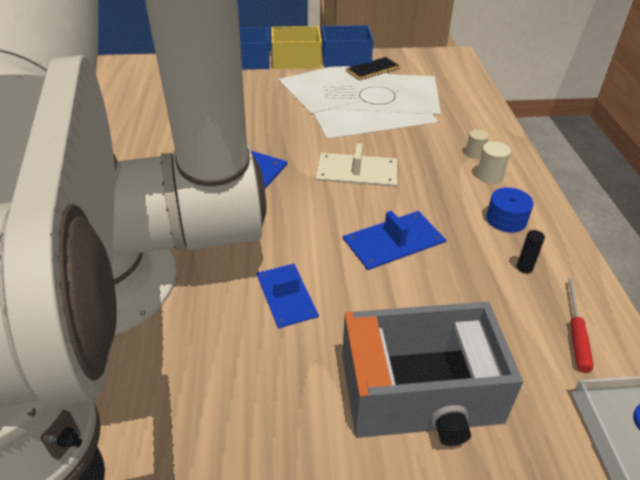

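Top view: the blue plates are the large one (180,345), one at (304,192), and a small one hidden under the arm (side 288,295). The ivory panel is at (201,211), and the collector is at (457,190) with its orange lip toward the robot. Next I measure the blue plates and the collector.

Run:
```python
from h import *
for n in('top','side'):
    f=grab(n); hsv=cv2.cvtColor(f['image'],cv2.COLOR_RGB2HSV)
    for nm,lo,hi in(('blue',(110,150,50),(125,255,255)),('orange',(5,150,120),(14,255,255))):
        m=cv2.inRange(hsv,lo,hi); m=cv2.morphologyEx(m,cv2.MORPH_CLOSE,np.ones((5,5)))
        for c in cv2.findContours(m,0,2)[0]:
            if cv2.contourArea(c)<300: continue
            q=cv2.approxPolyDP(cv2.convexHull(c),4,True)[:,0]
            z=8 if nm=='blue' else 110
            print(n,nm,q.tolist())
            P=np.array([onz(f,u,v,z)[:2] for u,v in q]); print(P.round().tolist(),np.linalg.norm(P-np.roll(P,-1,0),axis=1).round())
    if n=='top':
        img=f['image'][120:250,250:510]; cv2.imwrite('pics/crop.png',cv2.cvtColor(cv2.resize(img,None,fx=3,fy=3,interpolation=2),cv2.COLOR_RGB2BGR))
```

```text
top blue [[184, 280], [235, 311], [175, 408], [124, 376]]
[[353.0, 343.0], [282.0, 227.0], [76.0, 353.0], [145.0, 466.0]] [135. 242. 132. 242.]
top blue [[309, 151], [337, 218], [299, 233], [271, 165]]
[[655.0, 59.0], [492.0, -4.0], [458.0, 84.0], [621.0, 148.0]] [174.  94. 175.  95.]
top blue [[279, 69], [293, 72], [300, 86], [298, 102], [283, 110], [269, 102], [265, 87], [270, 73]]
[[863.0, 130.0], [855.0, 96.0], [819.0, 79.0], [778.0, 85.0], [758.0, 120.0], [778.0, 154.0], [817.0, 164.0], [853.0, 152.0]] [35. 40. 41. 41. 39. 40. 38. 24.]
top blue [[516, 68], [531, 75], [526, 89], [510, 85], [508, 76]]
[[861.0, -445.0], [843.0, -481.0], [806.0, -466.0], [817.0, -428.0], [841.0, -424.0]] [40. 39. 39. 24. 30.]
top blue [[473, 53], [487, 57], [485, 73], [467, 69]]
[[902.0, -343.0], [891.0, -377.0], [849.0, -369.0], [860.0, -326.0]] [35. 43. 44. 45.]
top orange [[498, 230], [431, 235], [435, 217], [490, 215]]
[[439.0, -340.0], [429.0, -197.0], [468.0, -208.0], [471.0, -325.0]] [143.  40. 117.  36.]
side blue [[293, 265], [317, 315], [278, 326], [257, 274]]
[[354.0, 8.0], [390.0, -115.0
[... 329 characters left out ...]
[[813.0, 211.0], [848.0, 209.0], [870.0, 176.0], [820.0, 82.0], [782.0, 79.0], [759.0, 111.0], [792.0, 191.0]] [ 35.  39. 106.  39.  40.  87.  29.]
side blue [[252, 152], [285, 162], [266, 185]]
[[275.0, 386.0], [350.0, 341.0], [306.0, 257.0]] [ 88.  95. 133.]
side blue [[266, 29], [267, 67], [245, 67], [242, 28]]
[[314.0, 1089.0], [314.0, 819.0], [251.0, 823.0], [236.0, 1101.0]] [269.  64. 278.  79.]
side blue [[367, 27], [370, 62], [325, 65], [322, 29]]
[[645.0, 1087.0], [619.0, 835.0], [484.0, 823.0], [496.0, 1079.0]] [254. 135. 257. 149.]
side orange [[346, 312], [375, 317], [390, 384], [359, 394]]
[[427.0, -197.0], [469.0, -209.0], [472.0, -325.0], [428.0, -337.0]] [ 44. 116.  45. 141.]
```

View pics/crop.png

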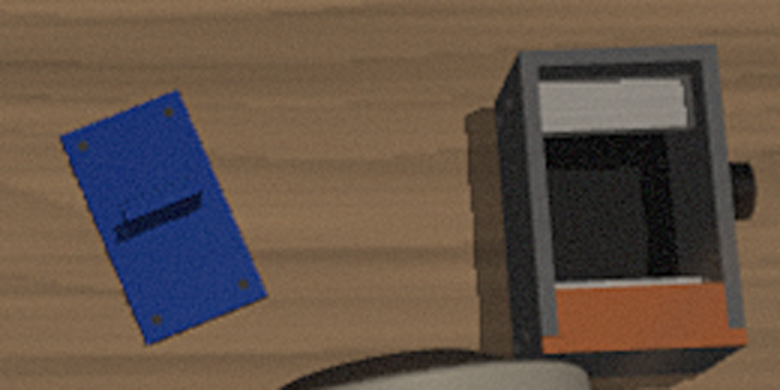

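The middle-sized plate is the one at top (304,192), measuring about 178x97 mm against 242x133 and 128x70 for the others. The crop confirms a 180x100 blue plate with a rib. Its centre is about (556,71) with yaw 21.2°. The collector lip edge is near (470,-267), yaw about 1.5°. I'm moving over the panel now.

Call:
apply_moves([
  {"az": -1,"gripper": -1},
  {"az": -1},
  {"az": -1},
  {"az": -1},
  {"az": -1},
  {"az": -1},
  {"az": -1},
  {"az": -1},
  {"az": -1},
  {"az": -1},
  {"az": -1},
  {"az": -0.87},
  {"dx": 0.73,"dy": 0.99},
  {"dx": 0.73,"dy": 0.99},
  {"dx": 0.73,"dy": 0.99},
  {"dx": 0.73,"dy": 0.99},
  {"dx": 0.73,"dy": 0.99},
  {"dx": 0.73,"dy": 0.99},
  {"dx": 0.73,"dy": 0.99},
  {"dx": 0.73,"dy": 0.99},
])

```text
validation failed for argument at $.de...
```

Call:
apply_moves([
  {"dx": 0.73,"dy": 0.99},
  {"dx": 0.73,"dy": 0.99},
  {"dx": 0.73,"dy": 0.99},
  {"dx": 0.73,"dy": 0.99},
  {"dx": 0.73,"dy": 0.99},
  {"dx": 0.73,"dy": 0.99},
  {"dx": 0.73,"dy": 0.99},
  {"dx": 0.73,"dy": 0.99},
  {"dx": 0.73,"dy": 0.99},
  {"dx": 0.73,"dy": 0.99},
  {"dx": 0.73,"dy": 0.99},
  {"dx": 0.73,"dy": 0.99},
  {"dx": 0.73,"dy": 0.99},
  {"dx": 0.73,"dy": 0.99},
  {"dx": 0.73,"dy": 0.99},
  {"dx": 0.73,"dy": 0.99},
  {"dx": 0.73,"dy": 0.99},
  {"dx": 0.73,"dy": 0.99},
  {"dx": 0.73,"dy": 0.99},
  {"dx": 0.73,"dy": 0.99},
])

```text
validation failed for argument at $.de...
```

Run:
```python
from h import *
s=robot.sense(); print(s['time_s'],s['tool_pos'],s['tool_rot'],s['joint_pos'],s['gripper_width'])
f=grab('wrist','w1.png'); print(f['tool_from_camera'],f['fovy'])
t=grab('top','t2.png')
```

```text
0.2 [ 160.98521521 -551.91791107  303.53010978] [[ 9.60000989e-01  2.79996588e-01 -1.06920185e-04]
 [ 2.79996592e-01 -9.60000729e-01  7.13661556e-04]
 [ 9.71793450e-05 -7.15053087e-04 -9.99999740e-01]] [-1.42097229e+00  1.50802351e-01  1.43772961e+00  8.01801409e-07
  1.55378232e+00 -1.33966570e-01] 85.26154428868959
[[-3.74054548e-04 -9.64272057e-01 -2.64913686e-01  6.74267519e+01]
 [ 9.99999909e-01 -4.14624216e-04  9.72242401e-05 -6.42018090e-01]
 [-2.03590247e-04 -2.64913625e-01  9.64272124e-01 -6.95270558e+01]
 [ 0.00000000e+00  0.00000000e+00  0.00000000e+00  1.00000000e+00]] 65.14783537721289
```

View pics/w1.png

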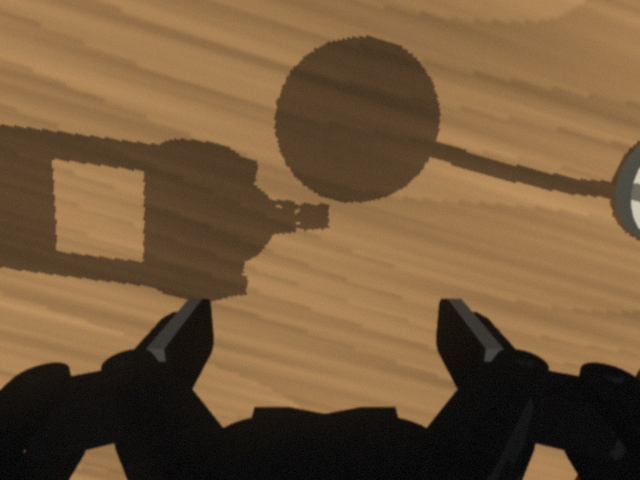

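The wrist view shows only bench and shadows, because the moves were refused and the arm hasn't moved. The rows probably need every key, so I'll try one full row.

Call:
apply_moves([
  {"dx": 0,"dy": 0,"dz": 0,"ax": 0,"ay": 0,"az": -1,"gripper": -1},
])

```text
time_s: 0.4
tool_pos: [161.0, -552.0, 303.8]
tool_rot: [[0.912, 0.411, -0.0], [0.411, -0.912, 0.0], [0.0, -0.0, -1.0]]
ft_force: [0.1, -0.2, -0.3]
gripper_width: 85.2
grip_force: 0.0
```

Call:
apply_moves([
  {"dx": 0,"dy": 0,"dz": 0,"ax": 0,"ay": 0,"az": -1,"gripper": -1},
  {"dx": 0,"dy": 0,"dz": 0,"ax": 0,"ay": 0,"az": -1,"gripper": -1},
  {"dx": 0,"dy": 0,"dz": 0,"ax": 0,"ay": 0,"az": -1,"gripper": -1},
  {"dx": 0,"dy": 0,"dz": 0,"ax": 0,"ay": 0,"az": -1,"gripper": -1},
  {"dx": 0,"dy": 0,"dz": 0,"ax": 0,"ay": 0,"az": -1,"gripper": -1},
  {"dx": 0,"dy": 0,"dz": 0,"ax": 0,"ay": 0,"az": -1,"gripper": -1},
  {"dx": 0,"dy": 0,"dz": 0,"ax": 0,"ay": 0,"az": -1,"gripper": -1},
  {"dx": 0,"dy": 0,"dz": 0,"ax": 0,"ay": 0,"az": -1,"gripper": -1},
  {"dx": 0,"dy": 0,"dz": 0,"ax": 0,"ay": 0,"az": -1,"gripper": -1},
  {"dx": 0,"dy": 0,"dz": 0,"ax": 0,"ay": 0,"az": -1,"gripper": -1},
  {"dx": 0,"dy": 0,"dz": 0,"ax": 0,"ay": 0,"az": -0.87,"gripper": -1},
  {"dx": 0.73,"dy": 0.99,"dz": 0,"ax": 0,"ay": 0,"az": 0,"gripper": -1},
  {"dx": 0.73,"dy": 0.99,"dz": 0,"ax": 0,"ay": 0,"az": 0,"gripper": -1},
  {"dx": 0.73,"dy": 0.99,"dz": 0,"ax": 0,"ay": 0,"az": 0,"gripper": -1},
  {"dx": 0.73,"dy": 0.99,"dz": 0,"ax": 0,"ay": 0,"az": 0,"gripper": -1},
  {"dx": 0.73,"dy": 0.99,"dz": 0,"ax": 0,"ay": 0,"az": 0,"gripper": -1},
  {"dx": 0.73,"dy": 0.99,"dz": 0,"ax": 0,"ay": 0,"az": 0,"gripper": -1},
  {"dx": 0.73,"dy": 0.99,"dz": 0,"ax": 0,"ay": 0,"az": 0,"gripper": -1},
  {"dx": 0.73,"dy": 0.99,"dz": 0,"ax": 0,"ay": 0,"az": 0,"gripper": -1},
  {"dx": 0.73,"dy": 0.99,"dz": 0,"ax": 0,"ay": 0,"az": 0,"gripper": -1},
])

```text
time_s: 2.4
tool_pos: [279.9, -364.1, 303.9]
tool_rot: [[-0.362, 0.932, 0.0], [0.932, 0.362, -0.0], [-0.0, 0.0, -1.0]]
ft_force: [0.0, -0.3, -1.0]
gripper_width: 85.5
grip_force: 0.0
```

Call:
apply_moves([
  {"dx": 0.73,"dy": 0.99,"dz": 0,"ax": 0,"ay": 0,"az": 0,"gripper": -1},
  {"dx": 0.73,"dy": 0.99,"dz": 0,"ax": 0,"ay": 0,"az": 0,"gripper": -1},
  {"dx": 0.73,"dy": 0.99,"dz": 0,"ax": 0,"ay": 0,"az": 0,"gripper": -1},
  {"dx": 0.73,"dy": 0.99,"dz": 0,"ax": 0,"ay": 0,"az": 0,"gripper": -1},
  {"dx": 0.73,"dy": 0.99,"dz": 0,"ax": 0,"ay": 0,"az": 0,"gripper": -1},
  {"dx": 0.73,"dy": 0.99,"dz": 0,"ax": 0,"ay": 0,"az": 0,"gripper": -1},
  {"dx": 0.73,"dy": 0.99,"dz": 0,"ax": 0,"ay": 0,"az": 0,"gripper": -1},
  {"dx": 0.73,"dy": 0.99,"dz": 0,"ax": 0,"ay": 0,"az": 0,"gripper": -1},
  {"dx": 0.73,"dy": 0.99,"dz": 0,"ax": 0,"ay": 0,"az": 0,"gripper": -1},
  {"dx": 0.73,"dy": 0.99,"dz": 0,"ax": 0,"ay": 0,"az": 0,"gripper": -1},
  {"dx": 0.73,"dy": 0.99,"dz": 0,"ax": 0,"ay": 0,"az": 0,"gripper": -1},
  {"dx": 0.73,"dy": 0.99,"dz": 0,"ax": 0,"ay": 0,"az": 0,"gripper": -1},
  {"dx": 0.73,"dy": 0.99,"dz": 0,"ax": 0,"ay": 0,"az": 0,"gripper": -1},
  {"dx": 0.73,"dy": 0.99,"dz": 0,"ax": 0,"ay": 0,"az": 0,"gripper": -1},
  {"dx": 0.73,"dy": 0.99,"dz": 0,"ax": 0,"ay": 0,"az": 0,"gripper": -1},
  {"dx": 0.73,"dy": 0.99,"dz": 0,"ax": 0,"ay": 0,"az": 0,"gripper": -1},
  {"dx": 0.73,"dy": 0.99,"dz": 0,"ax": 0,"ay": 0,"az": 0,"gripper": -1},
  {"dx": 0.73,"dy": 0.99,"dz": 0,"ax": 0,"ay": 0,"az": 0,"gripper": -1},
  {"dx": 0.73,"dy": 0.99,"dz": 0,"ax": 0,"ay": 0,"az": 0,"gripper": -1},
  {"dx": 0.73,"dy": 0.99,"dz": 0,"ax": 0,"ay": 0,"az": 0,"gripper": -1},
])

```text
time_s: 4.4
tool_pos: [543.4, 51.5, 303.9]
tool_rot: [[-0.362, 0.932, -0.0], [0.932, 0.362, 0.0], [0.0, 0.0, -1.0]]
ft_force: [-0.4, -0.5, -0.1]
gripper_width: 85.1
grip_force: 0.0
```

Run:
```python
from h import *
f=grab('wrist','w2.png'); print(f['s']['tool_pos'],f['s']['joint_pos'])
t=grab('top','t2.png')
hsv=cv2.cvtColor(f['image'],cv2.COLOR_RGB2HSV)
m=cv2.inRange(hsv,(110,150,40),(125,255,255))
for c in cv2.findContours(m,0,2)[0]:
    if cv2.contourArea(c)>300:
        q=cv2.approxPolyDP(cv2.convexHull(c),5,True)[:,0]; print(q.tolist(),[onz(f,u,v,8)[:2].round().tolist() for u,v in q])
```

```text
[543.42361408  51.52617459 303.88562615] [-4.66741576e-02  8.96569607e-02  1.50519737e+00  9.88352819e-05
  1.54674993e+00 -4.17095646e-01]
[[559, 208], [583, 196], [639, 205], [639, 283], [605, 291], [556, 266], [543, 236]] [[759.0, 136.0], [775.0, 155.0], [831.0, 167.0], [878.0, 97.0], [850.0, 76.0], [787.0, 82.0], [759.0, 105.0]]
[[55, 165], [131, 172], [136, 297], [66, 290], [51, 241]] [[288.0, -2.0], [358.0, 18.0], [393.0, -108.0], [323.0, -127.0], [299.0, -79.0]]
[[439, 140], [432, 239], [258, 241], [252, 142]] [[621.0, 151.0], [656.0, 62.0], [493.0, -3.0], [457.0, 86.0]]
```

View pics/w2.png

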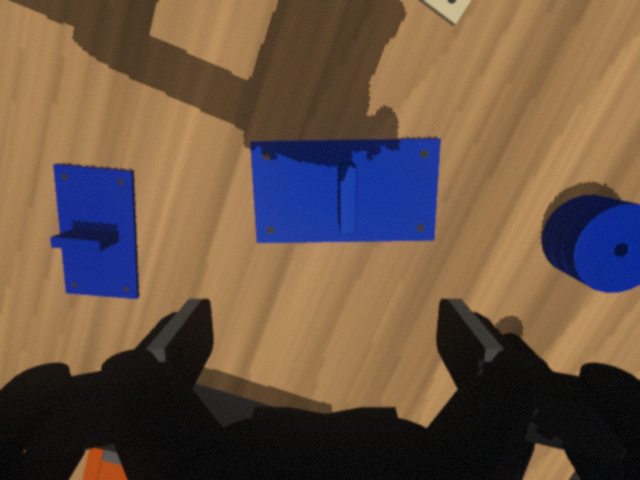

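View pics/t2.png

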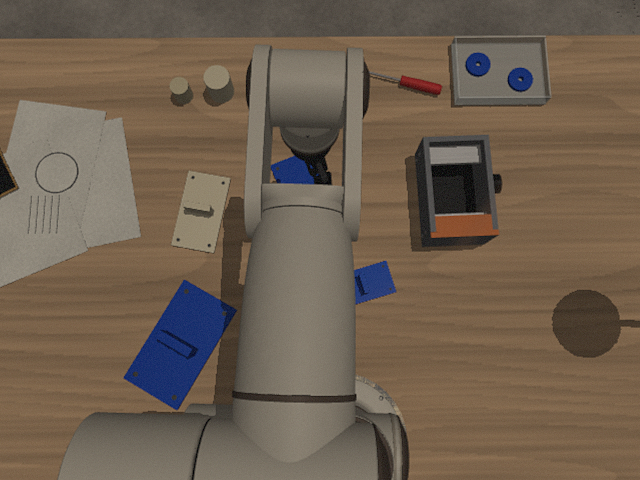

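Wrist view: the target panel spans corners (252,142) to (432,239), giving a centre of (556.7,73.5) and yaw 21.6°. The small decoy is at (95,230) and the blue knob at (610,240). The top view shows the collector unobstructed at (457,190). Now I descend and grip.

Call:
apply_moves([
  {"dx": 0.4,"dy": 0.5,"dz": 0.96,"ax": 0,"ay": 0,"az": -0.05,"gripper": -1},
  {"dx": 0.39,"dy": 0.52,"dz": 0.96,"ax": 0,"ay": 0,"az": 0,"gripper": -1},
  {"dx": 0,"dy": 0,"dz": 0.96,"ax": 0,"ay": 0,"az": 0,"gripper": -1},
  {"dx": 0,"dy": 0,"dz": 0.96,"ax": 0,"ay": 0,"az": 0,"gripper": -1},
  {"dx": 0,"dy": 0,"dz": 0.96,"ax": 0,"ay": 0,"az": 0,"gripper": -1},
  {"dx": 0,"dy": 0,"dz": 0.96,"ax": 0,"ay": 0,"az": 0,"gripper": -1},
  {"dx": 0,"dy": 0,"dz": 0.96,"ax": 0,"ay": 0,"az": 0,"gripper": -1},
  {"dx": 0,"dy": 0,"dz": 0.96,"ax": 0,"ay": 0,"az": 0,"gripper": -1},
  {"dx": 0,"dy": 0,"dz": 0.96,"ax": 0,"ay": 0,"az": 0,"gripper": -1},
  {"dx": 0,"dy": 0,"dz": 0.96,"ax": 0,"ay": 0,"az": 0,"gripper": -1},
  {"dx": 0,"dy": 0,"dz": 0.96,"ax": 0,"ay": 0,"az": 0,"gripper": -1},
  {"dx": 0,"dy": 0,"dz": 0,"ax": 0,"ay": 0,"az": 0,"gripper": -0.2},
  {"dx": 0,"dy": 0,"dz": 0,"ax": 0,"ay": 0,"az": 0,"gripper": 0.3},
  {"dx": 0,"dy": 0,"dz": 0,"ax": 0,"ay": 0,"az": 0,"gripper": 0.6},
  {"dx": 0,"dy": 0,"dz": 0,"ax": 0,"ay": 0,"az": 0,"gripper": 1},
  {"dx": 0,"dy": 0,"dz": 0,"ax": 0,"ay": 0,"az": 0,"gripper": 1},
  {"dx": 0,"dy": 0,"dz": 0,"ax": 0,"ay": 0,"az": 0,"gripper": 1},
  {"dx": 0,"dy": 0,"dz": 0,"ax": 0,"ay": 0,"az": 0,"gripper": 1},
], force=60)

```text
time_s: 6.3
tool_pos: [556.6, 72.7, 93.6]
tool_rot: [[-0.369, 0.93, 0.001], [0.93, 0.369, 0.0], [-0.0, 0.001, -1.0]]
ft_force: [-1.6, -0.2, 6.6]
gripper_width: 13.1
grip_force: 59.8
```

Call:
apply_moves([
  {"dx": 0,"dy": 0,"dz": -1,"ax": 0,"ay": 0,"az": 0,"gripper": 1},
  {"dx": 0,"dy": 0,"dz": -1,"ax": 0,"ay": 0,"az": 0,"gripper": 1},
  {"dx": 0,"dy": 0,"dz": -1,"ax": 0,"ay": 0,"az": 0,"gripper": 1},
  {"dx": 0,"dy": 0,"dz": -1,"ax": 0,"ay": 0,"az": 0,"gripper": 1},
  {"dx": 0,"dy": 0,"dz": -1,"ax": 0,"ay": 0,"az": 0,"gripper": 1},
  {"dx": 0,"dy": 0,"dz": -1,"ax": 0,"ay": 0,"az": 0,"gripper": 1},
  {"dx": 0,"dy": 0,"dz": -1,"ax": 0,"ay": 0,"az": 0,"gripper": 1},
  {"dx": 0,"dy": 0,"dz": -1,"ax": 0,"ay": 0,"az": 0,"gripper": 1},
  {"dx": 0,"dy": 0,"dz": -1,"ax": 0,"ay": 0,"az": 0,"gripper": 1},
])

```text
time_s: 7.2
tool_pos: [556.0, 72.7, 273.6]
tool_rot: [[-0.369, 0.93, -0.0], [0.93, 0.369, 0.0], [0.0, -0.0, -1.0]]
ft_force: [0.2, -0.8, -2.2]
gripper_width: 13.2
grip_force: 58.7
```

Run:
```python
from h import *
s=robot.sense();print(s['tool_pos'],s['tool_rot'],s['gripper_width'])
t=grab('top');sd=grab('side','s2.png')
cv2.imwrite('pics/ct.png',np.vstack([cv2.cvtColor(cv2.resize(t['image'][120:255,400:520],(480,540)),cv2.COLOR_RGB2BGR)]))
for nm,f,pts in(('top',t,[(424,138),(490,135)]),('side',sd,[(488,305),(522,378)])):
    for p in pts: print(nm,onz(f,*p,110).round(1))
c=np.array([536,-266.5]);a=np.radians(1.5);R=np.array([[np.cos(a),-np.sin(a)],[np.sin(a),np.cos(a)]])
for x in(112,-112,-66,100):
  for y in((72,-72) if abs(x)>100 else (60,-60)):
    X=[*(c+R@[x,y]),110]; print(x,y,proj(t,X).round(1),proj(sd,X).round(1))
```

```text
[556.00030179  72.7367157  273.60234986] [[-3.68509269e-01  9.29624066e-01 -1.24627123e-04]
 [ 9.29624055e-01  3.68509285e-01  1.53017968e-04]
 [ 1.88175438e-04 -5.94678320e-05 -9.99999981e-01]] 13.202256322575577
top [ 644.9 -192.6  110. ]
top [ 650.4 -337.2  110. ]
side [ 644.8 -197.6  110. ]
side [ 652.9 -328.3  110. ]
112 72 [423.5 137.5] [487.7 302. ]
112 -72 [489.3 135.3] [521.6 382.8]
-112 72 [431.2 238.4] [342.9 312.6]
-112 -72 [499.2 235.9] [357.5 396.8]
-66 60 [435.2 216.9] [374.5 316.5]
-66 -60 [491.5 214.9] [390.1 386.1]
100 60 [429.4 142.5] [482.5 308.5]
100 -60 [484.3 140.7] [509.9 375.9]
```

View pics/ct.png

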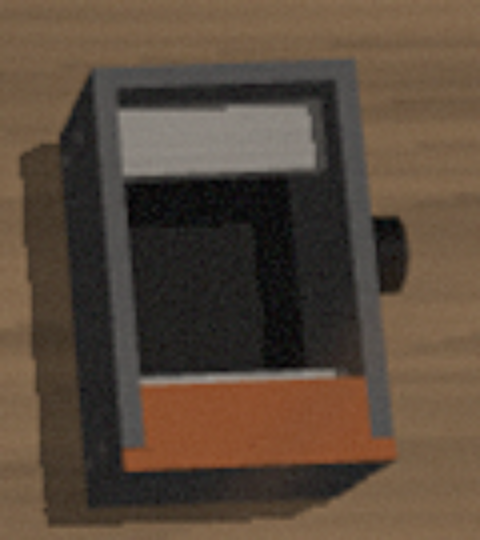

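View pics/s2.png

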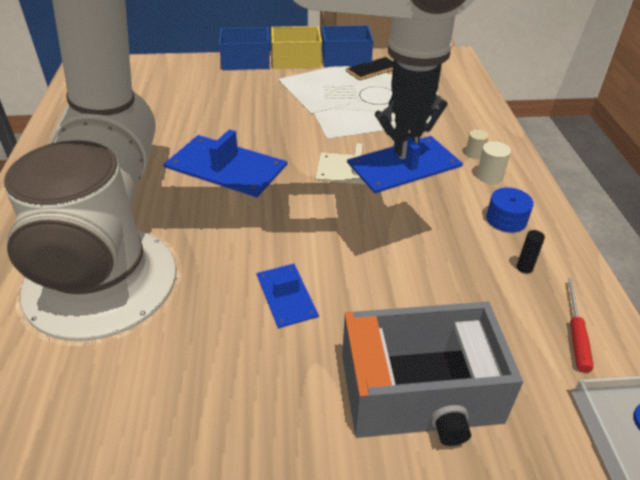

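The refined collector centre is about (537.5,-266.5) with yaw 1.9°. The side view shows the blue panel held flat in the air near (405,165). Next I turn to the collector's yaw and travel over it.

Call:
apply_moves([
  {"dx": 0,"dy": 0,"dz": 0,"ax": 0,"ay": 0,"az": 0.82,"gripper": 1},
  {"dx": 0,"dy": 0,"dz": 0,"ax": 0,"ay": 0,"az": 0.82,"gripper": 1},
  {"dx": 0,"dy": 0,"dz": 0,"ax": 0,"ay": 0,"az": 0.82,"gripper": 1},
  {"dx": -0.5,"dy": 0,"dz": 0,"ax": 0,"ay": 0,"az": 0,"gripper": 1},
  {"dx": -1,"dy": -0.07,"dz": 0,"ax": 0,"ay": 0,"az": 0,"gripper": 1},
  {"dx": -1,"dy": -0.07,"dz": 0,"ax": 0,"ay": 0,"az": 0,"gripper": 1},
  {"dx": -1,"dy": -0.07,"dz": 0,"ax": 0,"ay": 0,"az": 0,"gripper": 1},
  {"dx": -1,"dy": -0.07,"dz": 0,"ax": 0,"ay": 0,"az": 0,"gripper": 1},
  {"dx": -1,"dy": -0.07,"dz": 0,"ax": 0,"ay": 0,"az": 0,"gripper": 1},
  {"dx": -1,"dy": -0.07,"dz": 0,"ax": 0,"ay": 0,"az": 0,"gripper": 1},
  {"dx": -1,"dy": -0.07,"dz": 0,"ax": 0,"ay": 0,"az": 0,"gripper": 1},
  {"dx": -1,"dy": -0.07,"dz": 0,"ax": 0,"ay": 0,"az": 0,"gripper": 1},
  {"dx": -1,"dy": -0.07,"dz": 0,"ax": 0,"ay": 0,"az": 0,"gripper": 1},
  {"dx": -1,"dy": -0.07,"dz": 0,"ax": 0,"ay": 0,"az": 0,"gripper": 1},
  {"dx": -1,"dy": -0.07,"dz": 0,"ax": 0,"ay": 0,"az": 0,"gripper": 1},
  {"dx": -1,"dy": -0.07,"dz": 0,"ax": 0,"ay": 0,"az": 0,"gripper": 1},
  {"dx": -1,"dy": -0.07,"dz": 0,"ax": 0,"ay": 0,"az": 0,"gripper": 1},
  {"dx": -1,"dy": -0.07,"dz": 0,"ax": 0,"ay": 0,"az": 0,"gripper": 1},
  {"dx": -0.9,"dy": -0.07,"dz": 0,"ax": 0,"ay": 0,"az": 0,"gripper": 1},
])

```text
time_s: 9.2
tool_pos: [545.1, -237.4, 272.0]
tool_rot: [[-0.037, 0.999, -0.001], [0.999, 0.037, 0.0], [0.0, -0.001, -1.0]]
ft_force: [0.4, 0.1, -3.0]
gripper_width: 13.0
grip_force: 58.8
```

Call:
apply_moves([
  {"dx": -0.5,"dy": -0.05,"dz": 0,"ax": 0,"ay": 0,"az": 0,"gripper": 1},
  {"dx": 0,"dy": 0,"dz": 0,"ax": -0.625,"ay": 0,"az": 0,"gripper": 1},
  {"dx": 0,"dy": 0,"dz": 0,"ax": -0.625,"ay": 0,"az": 0,"gripper": 1},
  {"dx": 0,"dy": 0,"dz": 0,"ax": -0.625,"ay": 0,"az": 0,"gripper": 1},
  {"dx": 0,"dy": 0,"dz": 0,"ax": 0,"ay": 0,"az": 0,"gripper": 1},
])

```text
time_s: 9.7
tool_pos: [544.0, -245.9, 272.6]
tool_rot: [[-0.034, 0.965, 0.26], [0.999, 0.033, 0.009], [-0.0, 0.26, -0.966]]
ft_force: [-0.3, -0.1, -1.9]
gripper_width: 13.2
grip_force: 59.1
```

Run:
```python
from h import *
f=grab('side','s3.png');s=f['s'];print(s['tool_pos'],s['tool_rot'],s['gripper_width'])
# held-panel check: predicted plate corners vs image
R=np.array(s['tool_rot']);p=np.array(s['tool_pos'])
for a in(90,-90):
  for b in(50,-50): print(a,b,proj(f,p+R@[b,a,93.6-8]).round(1))
```

```text
[ 544.02991063 -245.92460202  272.59657197] [[-3.41758533e-02  9.64986868e-01  2.60062216e-01]
 [ 9.99415825e-01  3.30344849e-02  8.75961361e-03]
 [-1.38109260e-04  2.60209662e-01 -9.65552129e-01]] 13.178525987970534
90 50 [506.6 253.8]
90 -50 [533.8 307.9]
-90 50 [382.8 285.5]
-90 -50 [397.5 341.5]
```

View pics/s3.png

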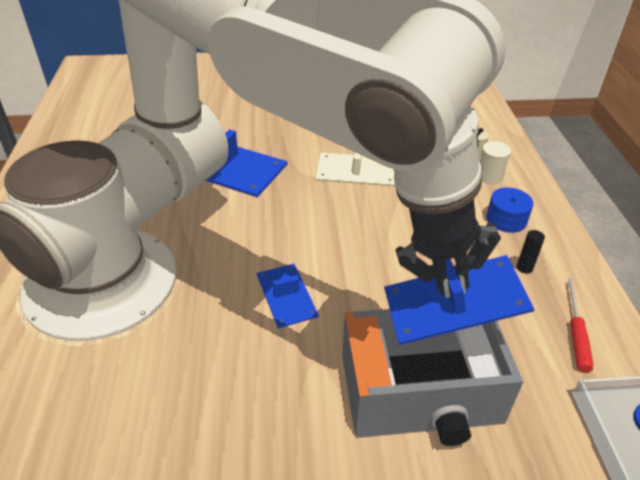

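The side view shows the panel tilted over the collector, far corners near (520,260) and (532,305), near corners (385,292) and (402,338). It looks narrower than predicted, so I'm checking for roll.

Run:
```python
from h import *
s=robot.sense();R=np.array(s['tool_rot']);p=np.array(s['tool_pos'])
for n in('side','top','wrist'):
    f=grab(n); hsv=cv2.cvtColor(f['image'],cv2.COLOR_RGB2HSV)
    m=cv2.morphologyEx(cv2.inRange(hsv,(110,150,40),(125,255,255)),cv2.MORPH_CLOSE,np.ones((5,5)))
    for c in cv2.findContours(m,0,2)[0]:
        if cv2.contourArea(c)>1500: print(n,cv2.approxPolyDP(cv2.convexHull(c),4,True)[:,0].tolist())
    for h in(85.6,93.6): print('pred',h,[proj(f,p+R@[b,a,h]).round().tolist() for a in(90,-90) for b in(50,-50)])
```

```text
side [[293, 265], [317, 315], [278, 326], [258, 273]]
side [[506, 256], [532, 310], [399, 343], [386, 287], [447, 260]]
side [[228, 131], [285, 162], [257, 195], [207, 180]]
pred 85.6 [[507.0, 254.0], [534.0, 308.0], [383.0, 285.0], [397.0, 341.0]]
pred 93.6 [[507.0, 258.0], [534.0, 312.0], [384.0, 289.0], [398.0, 345.0]]
pred 85.6 [[433.0, 116.0], [483.0, 114.0], [436.0, 206.0], [485.0, 204.0]]
pred 93.6 [[432.0, 116.0], [482.0, 114.0], [435.0, 206.0], [484.0, 204.0]]
wrist [[539, 181], [556, 297], [512, 369], [320, 414], [137, 368], [109, 181]]
pred 85.6 [[542.0, 182.0], [510.0, 392.0], [103.0, 182.0], [136.0, 391.0]]
pred 93.6 [[532.0, 180.0], [503.0, 381.0], [114.0, 180.0], [144.0, 381.0]]
```

Call:
apply_moves([
  {"dx": -0.5,"dy": 0,"dz": 0,"ax": 0,"ay": 0,"az": 0,"gripper": 1},
  {"dx": -0.52,"dy": 0,"dz": 0,"ax": 0,"ay": 0,"az": 0,"gripper": 1},
  {"dx": 0,"dy": -0.19,"dz": 0.725,"ax": 0,"ay": 0,"az": 0,"gripper": 1},
  {"dx": 0,"dy": -0.19,"dz": 0.725,"ax": 0,"ay": 0,"az": 0,"gripper": 1},
  {"dx": 0,"dy": -0.19,"dz": 0.725,"ax": 0,"ay": 0,"az": 0,"gripper": 1},
  {"dx": 0,"dy": -0.19,"dz": 0.725,"ax": 0,"ay": 0,"az": 0,"gripper": 1},
  {"dx": 0,"dy": -0.19,"dz": 0.725,"ax": 0,"ay": 0,"az": 0,"gripper": 1},
  {"dx": 0,"dy": 0,"dz": 0,"ax": 0,"ay": 0,"az": 0,"gripper": 1},
])

```text
time_s: 10.7
tool_pos: [545.4, -265.6, 195.0]
tool_rot: [[-0.034, 0.966, 0.256], [0.999, 0.032, 0.011], [0.002, 0.256, -0.967]]
ft_force: [0.8, 0.1, -2.6]
gripper_width: 13.1
grip_force: 59.2
```

Run:
```python
from h import *
s=robot.sense();print(s['tool_pos'],s['ft_force'])
f=grab('side');cv2.imwrite('pics/s4.png',cv2.cvtColor(cv2.resize(f['image'][220:450,320:550],(690,600)),cv2.COLOR_RGB2BGR))
```

```text
[ 545.44183639 -265.6019708   194.97283155] [ 0.80689548  0.09093126 -2.56821703]
```

View pics/s4.png

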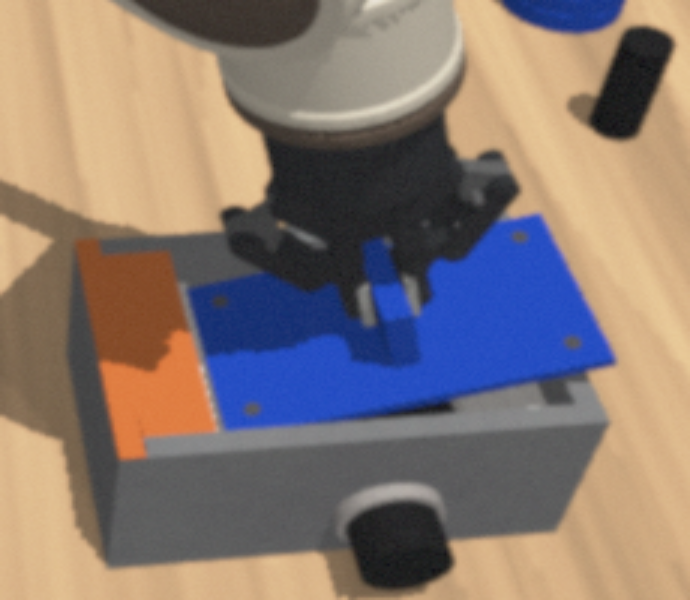

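Crop: the nose edge at (205,360) is just beside the orange lip's edge and inside the opening, with the far end above the far wall. No contact. Now I slide the nose under the lip.

Call:
apply_moves([
  {"dx": 0,"dy": -0.3,"dz": -0.13,"ax": 0,"ay": 0,"az": 0,"gripper": 1},
  {"dx": 0,"dy": -0.36,"dz": -0.1,"ax": 0,"ay": 0,"az": 0,"gripper": 1},
  {"dx": 0,"dy": -0.36,"dz": -0.1,"ax": 0,"ay": 0,"az": 0,"gripper": 1},
  {"dx": 0,"dy": -0.36,"dz": -0.1,"ax": 0,"ay": 0,"az": 0,"gripper": 1},
  {"dx": 0,"dy": -0.36,"dz": -0.1,"ax": 0,"ay": 0,"az": 0,"gripper": 1},
  {"dx": 0,"dy": 0,"dz": 0,"ax": 0,"ay": 0,"az": 0,"gripper": 1},
])

```text
time_s: 11.35
tool_pos: [508.9, -267.6, 199.2]
tool_rot: [[-0.033, 0.965, 0.259], [0.999, 0.032, 0.009], [-0.0, 0.259, -0.966]]
ft_force: [-1.3, 0.1, -2.0]
gripper_width: 13.4
grip_force: 59.2
```

Call:
apply_moves([
  {"dx": 0,"dy": 0.193,"dz": 0.217,"ax": 0.3125,"ay": 0,"az": 0,"gripper": 1},
  {"dx": 0,"dy": 0.193,"dz": 0.217,"ax": 0.3125,"ay": 0,"az": 0,"gripper": 1},
  {"dx": 0,"dy": 0.193,"dz": 0.217,"ax": 0.3125,"ay": 0,"az": 0,"gripper": 1},
  {"dx": 0,"dy": 0.193,"dz": 0.217,"ax": 0.3125,"ay": 0,"az": 0,"gripper": 1},
  {"dx": 0,"dy": 0,"dz": 0,"ax": 0,"ay": 0,"az": 0,"gripper": 1},
])

```text
time_s: 11.85
tool_pos: [528.9, -266.6, 184.3]
tool_rot: [[-0.035, 0.996, 0.086], [0.999, 0.034, 0.004], [0.001, 0.086, -0.996]]
ft_force: [0.4, -0.2, -1.9]
gripper_width: 13.2
grip_force: 59.2
```

Call:
apply_moves([
  {"dx": 0,"dy": 0.193,"dz": 0.217,"ax": 0.3125,"ay": 0,"az": 0,"gripper": 1},
  {"dx": 0,"dy": 0.193,"dz": 0.217,"ax": 0.3125,"ay": 0,"az": 0,"gripper": 1},
  {"dx": 0,"dy": 0,"dz": 0.05,"ax": 0,"ay": 0,"az": 0,"gripper": 1},
  {"dx": 0,"dy": 0,"dz": 0.05,"ax": 0,"ay": 0,"az": 0,"gripper": 1},
  {"dx": 0,"dy": 0,"dz": 0,"ax": 0,"ay": 0,"az": 0,"gripper": 1},
])

```text
time_s: 12.35
tool_pos: [536.2, -266.6, 174.9]
tool_rot: [[-0.034, 0.999, 0.001], [0.999, 0.034, 0.0], [0.0, 0.001, -1.0]]
ft_force: [0.2, -0.3, -2.7]
gripper_width: 13.0
grip_force: 59.2
```

Call:
apply_moves([
  {"dx": 0,"dy": 0,"dz": 0.05,"ax": 0,"ay": 0,"az": 0,"gripper": 1},
  {"dx": 0,"dy": 0,"dz": 0.05,"ax": 0,"ay": 0,"az": 0,"gripper": 1},
  {"dx": 0,"dy": 0,"dz": 0,"ax": 0,"ay": 0,"az": 0,"gripper": 1},
])

```text
time_s: 12.65
tool_pos: [536.4, -266.7, 173.7]
tool_rot: [[-0.034, 0.999, 0.001], [0.999, 0.034, -0.0], [-0.0, 0.001, -1.0]]
ft_force: [-5.1, 1.4, 6.3]
gripper_width: 12.7
grip_force: 60.5
```

Contact force is about 8 N, so the panel is seated. Releasing partway, then lifting off.

Call:
apply_moves([
  {"dx": 0,"dy": 0,"dz": 0,"ax": 0,"ay": 0,"az": 0,"gripper": 0.4},
  {"dx": 0,"dy": 0,"dz": 0,"ax": 0,"ay": 0,"az": 0,"gripper": 0.2},
  {"dx": 0,"dy": 0,"dz": 0,"ax": 0,"ay": 0,"az": 0,"gripper": 0},
  {"dx": 0,"dy": 0,"dz": 0,"ax": 0,"ay": 0,"az": 0,"gripper": 0},
  {"dx": 0,"dy": 0,"dz": 0,"ax": 0,"ay": 0,"az": 0,"gripper": 0},
])

```text
time_s: 13.15
tool_pos: [536.5, -266.5, 172.8]
tool_rot: [[-0.034, 0.999, 0.0], [0.999, 0.034, 0.0], [0.0, 0.0, -1.0]]
ft_force: [-0.1, 0.1, 0.1]
gripper_width: 42.8
grip_force: 0.0
```

Call:
apply_moves([
  {"dx": 0,"dy": 0,"dz": -0.5,"ax": 0,"ay": 0,"az": 0,"gripper": 0},
  {"dx": 0,"dy": 0,"dz": -1,"ax": 0,"ay": 0,"az": 0,"gripper": 0},
  {"dx": 0,"dy": 0,"dz": -1,"ax": 0,"ay": 0,"az": 0,"gripper": 0},
  {"dx": 0,"dy": 0,"dz": -1,"ax": 0,"ay": 0,"az": 0,"gripper": 0},
  {"dx": 0,"dy": 0,"dz": -1,"ax": 0,"ay": 0,"az": 0,"gripper": 0},
  {"dx": 0,"dy": 0,"dz": -1,"ax": 0,"ay": 0,"az": 0,"gripper": 0},
  {"dx": 0,"dy": 0,"dz": -1,"ax": 0,"ay": 0,"az": 0,"gripper": 0},
  {"dx": 0,"dy": 0,"dz": -1,"ax": 0,"ay": 0,"az": 0,"gripper": 0},
  {"dx": 0,"dy": 0,"dz": 0,"ax": 0,"ay": 0,"az": 0,"gripper": 0},
])

```text
time_s: 14.05
tool_pos: [536.9, -266.8, 326.5]
tool_rot: [[-0.034, 0.999, 0.004], [0.999, 0.034, -0.002], [-0.003, 0.004, -1.0]]
ft_force: [-0.2, -0.3, -0.3]
gripper_width: 42.7
grip_force: 0.0
```

Run:
```python
from h import *
f=grab('side');w=grab('wrist')
a=cv2.resize(f['image'][230:450,320:550],(400,383));b=cv2.resize(w['image'],(400,300))
cv2.imwrite('pics/fin.png',cv2.cvtColor(np.hstack([a,np.vstack([b,np.zeros((83,400,3),np.uint8)])]),cv2.COLOR_RGB2BGR))
# predicted seated corners (plate top z=88) vs seen
c=np.array([537,-266.5]);t=np.radians(1.9)
for x in(90,-90):
  for y in(50,-50): print(x,y,proj(f,[c[0]+x*np.cos(t)-y*np.sin(t),c[1]+x*np.sin(t)+y*np.cos(t),88]).round(1))
m=cv2.inRange(cv2.cvtColor(f['image'],cv2.COLOR_RGB2HSV),(110,150,40),(125,255,255));m[:,:340]=0;m[:280]=0
print(cv2.approxPolyDP(cv2.convexHull(cv2.findNonZero(m)),3,True)[:,0].tolist())
```

```text
90 50 [475.6 323.1]
90 -50 [497.7 379. ]
-90 50 [359.3 332.6]
-90 -50 [371.1 390.6]
[[639, 427], [393, 384], [382, 333], [423, 320], [474, 325], [639, 405]]
```

View pics/fin.png

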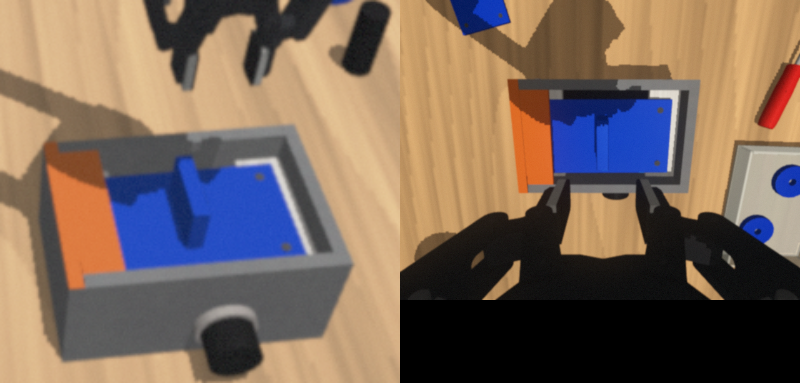

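Both views show the panel flat inside the frame, with its -x end under the lip (left crop 115,225) and an even gap at the far wall (right crop 675,135). The gripper is clear, and the ivory panel was never touched, so I'm handing in.

```bash
python3 -c "
from cell import robot
print(robot.hand_in())"
```

```text
the job is handed in; nothing more can be done
None
```

The blue hatch panel lies flat on both ledges with its -x end under the orange lip and the gripper clear of it. The ivory panel was not touched, and the job was handed in at about 14 s; the hand-in returned no verdict.

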